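# Open the bench valve one turn

## Task

Open the bench valve by exactly one full turn: with the fingers as a pusher, push its upright white handle round anticlockwise (seen from above) once, so that the handle comes back to where it started, then take the fingers off it. Only push the handle - do not pinch or grip it - and leave the vials, the timer and the test cassette standing where they are.

Things in the scene. Friction and masses are not known exactly. Their poses are not given: they have to be found in the camera images.
- valve: Metal bench valve bolted to the bench, does not move. Origin on the bench under the wheel's axis (vertical, body z up). Foot plate 90x90 mm, 8 mm thick; two hose stubs along body y out to 62 mm from the axis at 32 mm height; slim stem up to the hand wheel.
- wheel_centre (a point): Centre of the hand wheel, on its vertical axis, 92 mm above the bench, in the plane of the rim. The steel wheel lies level: rim circle of 56 mm radius (bar 12 mm thick, its top 98 mm above the bench), three 10 mm spokes, hub 30 mm across whose cap ends 105 mm above the bench.
- wheel (a joint): Angle of the hand wheel (rad); grows anticlockwise seen from above (valve opens), 2 pi is one turn. It starts anywhere between -1.0 and 1.0 and its stops lie at -1.4 and 11. Stiff: it takes about 4 N at the handle to turn, and it stays where it is left. At 0 the handle stands on the valve body's -x side.
- crank_handle: The upright white handle standing on the rim, 56 mm from the wheel's axis, at the end of one spoke: a round post 16 to 21 mm thick; goes round with the wheel and is a loose-fitting sleeve that can spin on its own pin (its own yaw means nothing). Its origin is its foot, 96 mm above the bench; its top is 147 mm above the bench.
- handle_mid (a point): Point on the axis of the upright handle, half-way up, 122 mm above the bench.
- vial_a: A loose small white-capped vial, bystander on the bench near the valve, 25 mm across, 46 mm tall; origin at the centre of its underside. Leave it alone.
- vial_b: A loose small red-capped vial, bystander on the bench near the valve, 25 mm across, 46 mm tall; origin at the centre of its underside. Leave it alone.
- lab_timer: A loose flat white timer, bystander on the bench near the valve, 66x72 mm, 18 mm high; origin at the centre of its underside. Leave it alone.
- cassette_0: A loose white test cassette, bystander on the bench near the valve, 70x21 mm, 5 mm thick; origin at the centre of its underside. Leave it alone.

How it is judged:
On the way, in this order (a step that is already met when the one before it is completed fails the run):
1. the handle, pushed by the fingers, is on the far side of its circle, about half a turn anticlockwise from its start (distance of handle_mid from where it was at the start of the episode above 0.095 m and value of joint wheel between 1.5 and 4.9 rad and contact force between the fingers and crank_handle above 0.5 N).
2. the handle, still pushed by the fingers, comes round towards its start from the other side (distance of handle_mid from where it was at the start of the episode below 0.06 m and value of joint wheel between 3.5 and 7.7 rad and contact force between the fingers and crank_handle above 0.5 N).
At the end, for the whole second after the job is handed in: The wheel stands still one turn anticlockwise from its start: the handle is within 14 mm (about 14 degrees) of where it began (distance of handle_mid from where it was at the start of the episode below 0.014 m and value of joint wheel between 4.9 and 7.7 rad and velocity of joint wheel between -0.05 and 0.05 rad/s); the robot touches nothing.
It fails at once if the handle is gripped or forced (more than 25 N from the fingers) (contact force between the fingers and crank_handle above 25 N).
It fails at once if the wheel is turned well beyond one turn (value of joint wheel above 8.2 rad).
It fails at once if a vial, the timer or the cassette is moved or lifted (more than 15 mm) (distance of any of vial_a, vial_b, lab_timer, cassette_0 from where it was at the start of the episode above 0.015 m).
It also fails if it takes over 62 s, if anything falls off the work surface, if the arm or the gripper's body presses on something with over 40 N, if the wrist force passes 120 N, or if a joint passes its speed limit or range.

## Robot

A 6-joint arm with a two-finger parallel gripper is mounted at the origin on a cart in front of the work surface, level with it; the furniture and walls round the work are solid. World frame = base frame: x ahead of the robot, y to its left, z up, the work surface at z = 0. Lengths are in m, angles in rad, forces in N, time in s.
With the tool pointing down it reaches from about 0.325 to 0.775 m from the base axis. Payload 5.5 kg.
Tool frame: the origin (TCP) lies between the finger pads; the fingertips stand 17 mm ahead of it and the grasp point (between the pads) lies 2 mm behind it (env.tip_extent is the distance from the TCP to the fingertips, in m); z points along the fingers, y is the line along which they close (so a half turn about z gives the same grasp; the last joint's range is limited). The gripper opens to 85 mm and grips with 20 to 120 N. Pads are 22 mm wide; open, the fingers measure 114 mm over their backs; the gripper's body (76 mm by 85 mm) begins 54 mm behind the grasp point. The pads swing forward as they close: fully open they stand 13 mm farther back than shut.
Start: joints at [1.09, 0.091, 1.231, -0, 1.82, -0.057], TCP at [0.247, 0.547, 0.248] pointing down, gripper open.
Joint ranges: [-2.87, 2.87], [-0.86, 2.18], [0.17, 2.46], [-1.51, 4.65], [0.06, 2.69], [-2.65, 2.65]. Speed limits (rad/s): [2.57, 2.57, 3.01, 3.14, 3.14, 3.14].

## Interface

Orientations are given as a 3x3 rotation matrix whose columns are the frame's x, y, z axes.
In Python, from rig import env gives the robot as it stands.
- The arm moves only by the tool servo_tool, never from a script. Its argument "increments" is a list of rows, each a list of 7 numbers: the shift along the tool's x, y, z in m, then the turn, a rotation vector about the tool's x, y, z in degrees, then the closure, from 0 (fully open) to 1 (shut). A call has 1 to 20 rows; each row is the pose to reach, as a shift and turn from the pose commanded when the call began, along the tool's axes at that moment; what a row does not reach only later rows make up. A row lasts 1/12 s, in which the tool goes at most 41.7 mm and 7.16 degrees, less where a joint would pass 70% of its speed; a pose out of reach is approached as far as the arm can. A call with a gripper value outside its range is refused whole. The fingers move at their own pace and stop on an object; the grip force is fixed at half the most. Time passes only in rows, so rows that repeat a pose let the fingers close. It gives the time, the measured TCP pose, the force, the opening and the grip force at its end, in the units of the state.
- env.get_state(): the state, without advancing time (a new reading comes with each control period).
- env.snapshot(name): name is "scene" or "top" or "wrist"; returns the picture (420x560x3 uint8, blue, green, red); there is no depth.
- env.calibration(name): a dict with "vfov" (degrees; the focal length in pixels is half the picture's height over the tangent of half this angle, whatever the lens; pixels are square), "cx", "cy" (the principal point, pixels), "T" (4x4, takes a point from camera to world coordinates). Camera axes: x right, y down, z forward; pixel columns grow to the right and rows downward; lengths in m; the calibration is good to about 2 mm. A picture is of the moment at which its call begins: read the wrist's pose just before it. calibration takes no time and is no camera call; for the wrist camera it gives the pose at the moment of the call.
- env.hand_in(): hands the job in; it is judged then, once.
The state is a dict: "time_s": time; "q": joint angles; "joint_vel": joint speeds; "joint_torque": joint torques, N m; "tcp_pos": TCP position; "tcp_rot": TCP orientation; "force": force on the tool from outside, world axes, zero at the start; "ft_torque": the same for the moment, N m; "gripper_width": opening from 0.0 (shut) to 1.0 (fully open); "grip_force": force on a finger pad.
Only numpy, scipy, OpenCV 4.12 (cv2) and the standard library are available. Lean on these libraries where they do the work, as an engineer would, in place of code of your own. Each camera call takes 0.05 s, during which the arm holds its last target. There are 200 camera calls.

## Working session

There is one attempt and no reset: what is moved stays moved. The work goes in short steps, Python scripts to look and compute and a tool call to move; the robot and the scene stay as the last step left them, time stands still between calls to the robot, and variables do not carry over. Pictures are saved under pics/ and viewed, at most 10 in all, crops included, and the job is handed in when it is done.

Besides the shell and the picture viewer there is one more tool, called as name(argument=value, ...) on one line, values as JSON. servo_tool: Moves the arm, as the interface text tells. Its arguments: {"type":"object","properties":{"increments":{"type":"array"}},"required":["increments"]}

```bash
mkdir -p pics; cat > h.py <<'E'
import numpy as np, cv2
from rig import env
def ray(c,u,v):
    f=210/np.tan(np.radians(c['vfov'])/2); T=np.array(c['T'])
    d=T[:3,:3]@np.array([(u-c['cx'])/f,(v-c['cy'])/f,1]); return T[:3,3],d
def plane(c,u,v,z):
    o,d=ray(c,u,v); return o+d*(z-o[2])/d[2]
def proj(c,p):
    f=210/np.tan(np.radians(c['vfov'])/2); T=np.array(c['T'])
    q=T[:3,:3].T@(np.array(p)-T[:3,3]); return c['cx']+f*q[0]/q[2],c['cy']+f*q[1]/q[2]
E
python3 - <<'E'
from h import *
for n in('top','scene'): cv2.imwrite(f'pics/{n}0.png',env.snapshot(n)); c=env.calibration(n); print(n,c['vfov'],np.round(c['T'],3).tolist())
s=env.get_state(); print(s['time_s'],s['tcp_pos'],np.round(s['tcp_rot'],3).tolist(),s['gripper_width'],env.tip_extent)
E
```

```text
top 52.1419650489757 [[0.029, -0.99, 0.141, 0.347], [-0.999, -0.025, 0.032, 0.272], [-0.028, -0.142, -0.99, 0.942], [0.0, 0.0, 0.0, 1.0]]
scene 44.859097499750646 [[0.844, -0.375, 0.383, 0.155], [-0.535, -0.603, 0.591, -0.211], [0.01, -0.704, -0.71, 0.709], [0.0, 0.0, 0.0, 1.0]]
0.1 [0.2466365  0.54672598 0.24722627] [[-0.912, 0.411, -0.001], [0.411, 0.912, -0.002], [0.0, -0.002, -1.0]] 0.9995236153149593 0.017
```

View pics/top0.png

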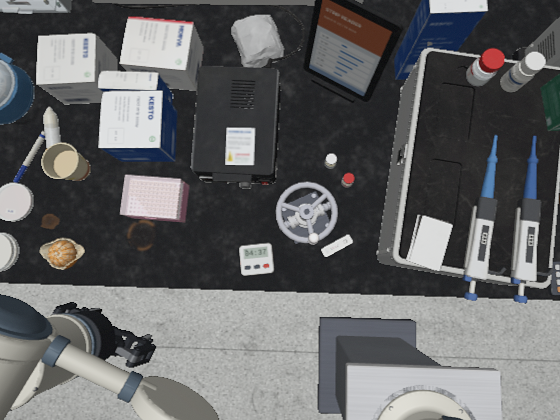

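View pics/scene0.png

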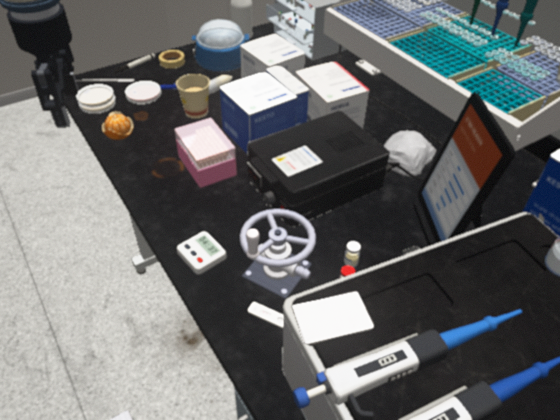

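The top view shows the wheel at about (307,212) with the handle at about (313,239). The vials are at (331,160) and (348,180), the timer at (256,260) and the cassette at (337,245). In the scene view the handle is at (253,240).

```bash
python3 - <<'E'
from h import *
c=env.calibration('top')
for n,u,v,z in [('wheel',307,211,.098),('handle',313,238,.147),('va',331,160,.046),('vb',348,180,.046),('timer',256,260,.018),('cass',337,245,.005),('boxcorner',275,185,.08),('boxcorner0',195,180,.08)]:
    print(n,plane(c,u,v,z).round(3))
s=env.calibration('scene')
for n,u,v,z in [('handletop',252,232,.147)]: print(n,plane(s,u,v,z).round(3))
a=cv2.imread('pics/top0.png')[150:280,230:380]; b=cv2.imread('pics/scene0.png')[190:310,220:370]
cv2.imwrite('pics/crop.png',np.hstack([cv2.resize(a,(400,400),interpolation=2),cv2.resize(b,(400,400),interpolation=2)]))
E
```

```text
wheel [0.461 0.253 0.098]
handle [0.404 0.242 0.147]
va [0.579 0.203 0.046]
vb [0.537 0.166 0.046]
timer [0.363 0.358 0.018]
cass [0.401 0.184 0.005]
boxcorner [0.516 0.319 0.08 ]
boxcorner0 [0.522 0.484 0.08 ]
handletop [0.406 0.242 0.147]
```

View pics/crop.png

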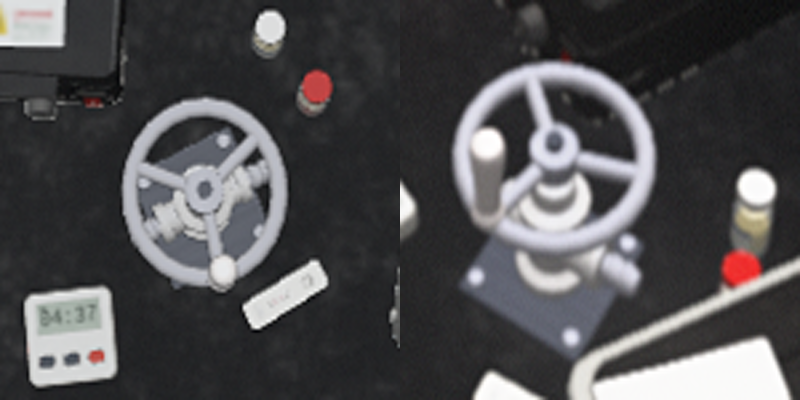

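The enlarged crop confirms three things: the hub centre is near (0.461, 0.253), the handle is near (0.405, 0.242), and the cassette and timer are clear of the circle. Next I'll go above the +y side of the handle with the fingers shut and the tool squared to the world axes.

servo_tool(increments=[[-0.03,-0.02,0,0,0,-3,1],[-0.06,-0.04,0,0,0,-6,1],[-0.09,-0.06,0.005,0,0,-9,1],[-0.12,-0.08,0.01,0,0,-12,1],[-0.15,-0.1,0.015,0,0,-15,1],[-0.18,-0.12,0.02,0,0,-18,1],[-0.21,-0.137,0.025,0,0,-21,1],[-0.23,-0.15,0.03,0,0,-24.3,1],[-0.244,-0.156,0.03,0,0,-24.3,1],[-0.244,-0.156,0.03,0,0,-24.3,1],[-0.244,-0.156,0.03,0,0,-24.3,1],[-0.244,-0.156,0.03,0,0,-24.3,1]])

```text
time_s: 1.1
tcp_pos: [0.4046, 0.3049, 0.2182]
tcp_rot: [[-1.0, -0.0, -0.001], [-0.0, 1.0, 0.0], [0.001, 0.0, -1.0]]
force: [-0.1, 0.2, -0.2]
gripper_width: 0.002
grip_force: 0.0
```

```bash
python3 - <<'E'
from h import *
s=env.get_state(); print(s['time_s'],s['tcp_pos'],np.round(s['tcp_rot'],3).tolist(),s['gripper_width'],s['force'])
c=env.calibration('wrist'); cv2.imwrite('pics/w1.png',env.snapshot('wrist')); print(c['vfov'],np.round(c['T'],3).tolist())
for p in [(.461,.253,.105),(.405,.242,.147)]: print(proj(c,p))
E
```

```text
1.1 [0.40461909 0.30488373 0.21818021] [[-1.0, -0.0, -0.001], [-0.0, 1.0, 0.0], [0.001, 0.0, -1.0]] 0.0020216484915378296 [-0.14566961  0.15028965 -0.19143095]
70.97863240077183 [[-0.0, 0.953, 0.302, 0.328], [1.0, 0.0, -0.0, 0.305], [-0.0, 0.302, -0.953, 0.343], [0.0, 0.0, 0.0, 1.0]]
(np.float64(222.54477015920818), np.float64(273.4600732696393))
(np.float64(191.61723840346184), np.float64(232.9753332014304))
```

View pics/w1.png

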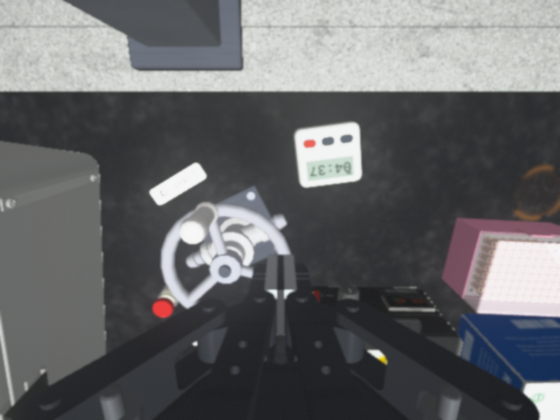

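The wrist view shows the handle top at (192,232), as predicted. The hub is at (226,270), about 3 mm off the estimate, so I'll use centre (0.460, 0.2545). I'll descend beside the wheel and work out the arc rows.

servo_tool(increments=[[0,0,0.03,0,0,0,1],[0,0,0.06,0,0,0,1],[0,0,0.086,0,0,0,1],[0,0,0.086,0,0,0,1],[0,0,0.086,0,0,0,1]])

```text
time_s: 1.57
tcp_pos: [0.4037, 0.3047, 0.1312]
tcp_rot: [[-1.0, -0.002, -0.003], [-0.002, 1.0, -0.002], [0.003, -0.002, -1.0]]
force: [0.1, 0.3, -0.2]
gripper_width: -0.003
grip_force: 0.0
```

```bash
cat > arc.py <<'E'
import numpy as np
C=np.array([.460,.2545])
P=lambda a:C+.056*np.array([np.cos(np.radians(a)),np.sin(np.radians(a))])
def rows(p0,a0,a1,st):
    for a in np.arange(a0,a1+.1,st):
        d=P(a)-p0; print(int(a),[round(-d[0],3)+0.,round(d[1],3)+0.])
E
python3 - <<'E'
from arc import *; from rig import env
print(env.get_state()['tcp_pos'],env.get_state()['force'])
rows(np.array([.4046,.3049]),137,177,5); print(); 
for a in(177,277,377): rows(P(a),a+5,a+100,5); print()
E
```

```text
[0.40369789 0.30473212 0.1312175 ] [ 0.13307605  0.27928706 -0.15804752]
137 [np.float64(-0.014), np.float64(-0.012)]
142 [np.float64(-0.011), np.float64(-0.016)]
147 [np.float64(-0.008), np.float64(-0.02)]
152 [np.float64(-0.006), np.float64(-0.024)]
157 [np.float64(-0.004), np.float64(-0.029)]
162 [np.float64(-0.002), np.float64(-0.033)]
167 [np.float64(-0.001), np.float64(-0.038)]
172 [np.float64(0.0), np.float64(-0.043)]
177 [np.float64(0.001), np.float64(-0.047)]

182 [np.float64(0.0), np.float64(-0.005)]
187 [np.float64(0.0), np.float64(-0.01)]
192 [np.float64(-0.001), np.float64(-0.015)]
197 [np.float64(-0.002), np.float64(-0.019)]
202 [np.float64(-0.004), np.float64(-0.024)]
207 [np.float64(-0.006), np.float64(-0.028)]
212 [np.float64(-0.008), np.float64(-0.033)]
217 [np.float64(-0.011), np.float64(-0.037)]
222 [np.float64(-0.014), np.float64(-0.04)]
227 [np.float64(-0.018), np.float64(-0.044)]
232 [np.float64(-0.021), np.float64(-0.047)]
237 [np.float64(-0.025), np.float64(-0.05)]
242 [np.float64(-0.03), np.float64(-0.052)]
247 [np.float64(-0.034), np.float64(-0.054)]
252 [n
[... 1299 characters left out ...]
.float64(0.017)]
402 [np.float64(0.012), np.float64(0.021)]
407 [np.float64(0.015), np.float64(0.025)]
412 [np.float64(0.019), np.float64(0.028)]
417 [np.float64(0.023), np.float64(0.031)]
422 [np.float64(0.027), np.float64(0.033)]
427 [np.float64(0.032), np.float64(0.035)]
432 [np.float64(0.036), np.float64(0.037)]
437 [np.float64(0.041), np.float64(0.038)]
442 [np.float64(0.046), np.float64(0.039)]
447 [np.float64(0.051), np.float64(0.04)]
452 [np.float64(0.056), np.float64(0.04)]
457 [np.float64(0.06), np.float64(0.039)]
462 [np.float64(0.065), np.float64(0.038)]
467 [np.float64(0.07), np.float64(0.037)]
472 [np.float64(0.075), np.float64(0.036)]
477 [np.float64(0.079), np.float64(0.034)]
```

servo_tool(increments=[[-0.008,-0.02,0,0,0,0,1],[-0.006,-0.024,0,0,0,0,1],[-0.004,-0.028,0,0,0,0,1],[-0.002,-0.032,0,0,0,0,1],[-0.001,-0.035,0,0,0,0,1],[-0.001,-0.038,0,0,0,0,1],[0,-0.041,0,0,0,0,1],[0,-0.044,0,0,0,0,1],[0.001,-0.047,0,0,0,0,1]])

```text
time_s: 2.32
tcp_pos: [0.4043, 0.2581, 0.1328]
tcp_rot: [[-1.0, -0.001, 0.001], [-0.001, 1.0, 0.002], [-0.001, 0.002, -1.0]]
force: [1.9, 3.8, 0.9]
gripper_width: 0.003
grip_force: 2.4
```

```bash
python3 - <<'E'
from h import *
s=env.get_state(); print(s['tcp_pos'],s['force'],s['ft_torque'])
im=env.snapshot('top'); a=cv2.resize(im[150:280,230:380],(450,390),interpolation=2)
s=cv2.resize(env.snapshot('scene')[190:310,220:330],(350,390),interpolation=2)
cv2.imwrite('pics/c1.png',np.hstack([a,s]))
E
```

```text
[0.40428195 0.2580705  0.13278858] [1.89063211 3.83715105 0.87065784] [ 0.66532264 -0.17636281  0.01594347]
```

View pics/c1.png

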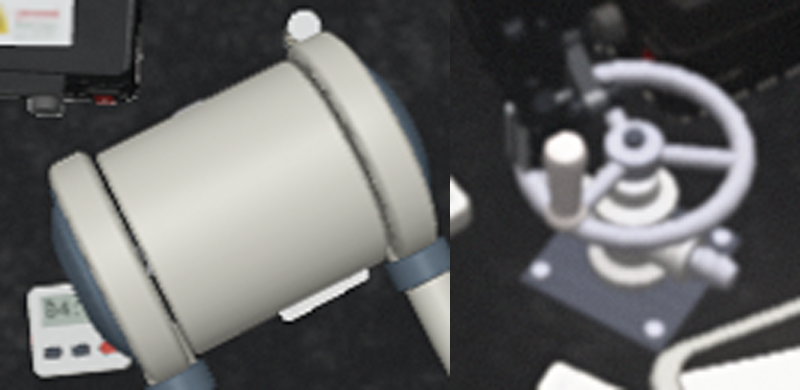

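The top view is blocked by the arm. In the scene view the handle is at about (566,150) in the crop, with the finger behind it, and contact is about 4 N. I'll carry on round the arc.

servo_tool(increments=[[0,-0.005,0,0,0,0,1],[0,-0.01,0,0,0,0,1],[-0.001,-0.015,0,0,0,0,1],[-0.002,-0.019,0,0,0,0,1],[-0.004,-0.024,0,0,0,0,1],[-0.006,-0.028,0,0,0,0,1],[-0.008,-0.033,0,0,0,0,1],[-0.011,-0.037,0,0,0,0,1],[-0.014,-0.04,0,0,0,0,1],[-0.018,-0.044,0,0,0,0,1],[-0.021,-0.047,0,0,0,0,1],[-0.025,-0.05,0,0,0,0,1],[-0.03,-0.052,0,0,0,0,1],[-0.034,-0.054,0,0,0,0,1],[-0.039,-0.056,0,0,0,0,1],[-0.043,-0.057,0,0,0,0,1],[-0.048,-0.058,0,0,0,0,1],[-0.053,-0.059,0,0,0,0,1],[-0.058,-0.059,0,0,0,0,1],[-0.063,-0.059,0,0,0,0,1]])

```text
time_s: 4.08
tcp_pos: [0.4672, 0.1982, 0.1319]
tcp_rot: [[-1.0, -0.0, -0.001], [-0.0, 1.0, -0.001], [0.001, -0.001, -1.0]]
force: [-6.1, 0.7, 0.7]
gripper_width: -0.001
grip_force: 2.6
```

```bash
python3 - <<'E'
from h import *
s=cv2.resize(env.snapshot('scene')[170:320,200:380],(600,500),interpolation=2)
cv2.imwrite('pics/c2.png',s)
E
```

```text
(no output)
```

View pics/c2.png

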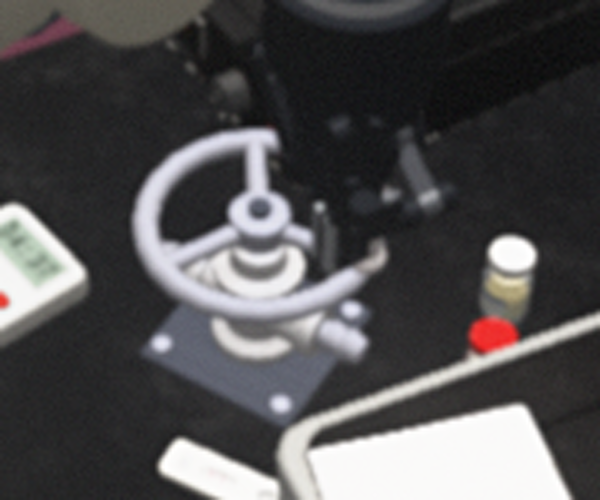

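The handle foot shows at (375,255) in the crop, being pushed about 6 N ahead of the fingers. The vials are untouched.

servo_tool(increments=[[-0.005,0.001,0,0,0,0,1],[-0.01,0.002,0,0,0,0,1],[-0.014,0.004,0,0,0,0,1],[-0.019,0.006,0,0,0,0,1],[-0.023,0.008,0,0,0,0,1],[-0.027,0.011,0,0,0,0,1],[-0.031,0.014,0,0,0,0,1],[-0.034,0.017,0,0,0,0,1],[-0.037,0.021,0,0,0,0,1],[-0.04,0.025,0,0,0,0,1],[-0.043,0.029,0,0,0,0,1],[-0.045,0.034,0,0,0,0,1],[-0.046,0.038,0,0,0,0,1],[-0.048,0.043,0,0,0,0,1],[-0.049,0.048,0,0,0,0,1],[-0.049,0.053,0,0,0,0,1],[-0.049,0.058,0,0,0,0,1],[-0.049,0.062,0,0,0,0,1],[-0.048,0.067,0,0,0,0,1],[-0.047,0.072,0,0,0,0,1]])

```text
time_s: 5.8
tcp_pos: [0.5145, 0.2708, 0.1324]
tcp_rot: [[-1.0, -0.0, 0.001], [-0.0, 1.0, 0.0], [-0.001, 0.0, -1.0]]
force: [1.4, -3.7, -1.7]
gripper_width: -0.001
grip_force: 2.1
```

servo_tool(increments=[[0.002,0.005,0,0,0,0,1],[0.004,0.009,0,0,0,0,1],[0.006,0.013,0,0,0,0,1],[0.009,0.017,0,0,0,0,1],[0.012,0.021,0,0,0,0,1],[0.015,0.025,0,0,0,0,1],[0.019,0.028,0,0,0,0,1],[0.023,0.031,0,0,0,0,1],[0.027,0.033,0,0,0,0,1],[0.032,0.035,0,0,0,0,1],[0.036,0.037,0,0,0,0,1],[0.041,0.038,0,0,0,0,1],[0.046,0.039,0,0,0,0,1],[0.051,0.04,0,0,0,0,1],[0.056,0.04,0,0,0,0,1],[0.06,0.039,0,0,0,0,1],[0.065,0.038,0,0,0,0,1],[0.07,0.037,0,0,0,0,1],[0.075,0.036,0,0,0,0,1],[0.079,0.034,0,0,0,0,1]])

```text
time_s: 7.47
tcp_pos: [0.4344, 0.305, 0.1326]
tcp_rot: [[-1.0, -0.001, 0.0], [-0.001, 1.0, 0.002], [-0.0, 0.002, -1.0]]
force: [3.6, 1.5, -1.1]
gripper_width: 0.003
grip_force: 2.3
```

```bash
python3 - <<'E'
from h import *
from arc import *
s=env.get_state(); print(s['tcp_pos'],s['force'])
c=env.calibration('scene'); im=env.snapshot('scene'); cv2.imwrite('pics/s5.png',im)
print('start top/foot px',proj(c,(.405,.242,.147)),proj(c,(.405,.242,.1)))
cv2.imwrite('pics/c3.png',cv2.resize(im[170:320,200:380],(600,500),interpolation=2))
rows(P(477),482,532,5)
E
```

```text
[0.43438105 0.30501385 0.13259661] [ 3.56217908  1.52554228 -1.08335255]
start top/foot px (np.float64(251.3162665190022), np.float64(232.17779442546274)) (np.float64(252.04957882066984), np.float64(252.5124253505092))
482 [np.float64(0.004), np.float64(-0.002)]
487 [np.float64(0.008), np.float64(-0.005)]
492 [np.float64(0.012), np.float64(-0.008)]
497 [np.float64(0.016), np.float64(-0.012)]
502 [np.float64(0.019), np.float64(-0.015)]
507 [np.float64(0.022), np.float64(-0.019)]
512 [np.float64(0.024), np.float64(-0.024)]
517 [np.float64(0.026), np.float64(-0.028)]
522 [np.float64(0.028), np.float64(-0.033)]
527 [np.float64(0.029), np.float64(-0.037)]
532 [np.float64(0.03), np.float64(-0.042)]
```

View pics/c3.png

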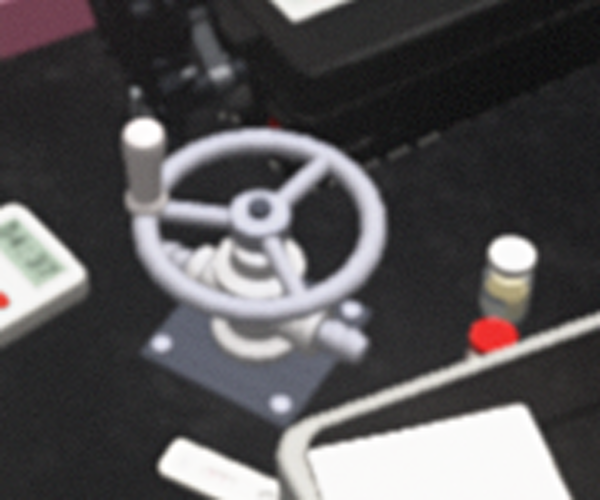

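The handle top is at crop (145,133), roughly 45° short of its start. I'll push on slowly to just short of it, then measure.

servo_tool(increments=[[0.004,-0.002,0,0,0,0,1],[0.008,-0.005,0,0,0,0,1],[0.012,-0.008,0,0,0,0,1],[0.016,-0.012,0,0,0,0,1],[0.019,-0.015,0,0,0,0,1],[0.022,-0.019,0,0,0,0,1],[0.024,-0.024,0,0,0,0,1],[0.026,-0.028,0,0,0,0,1],[0.027,-0.031,0,0,0,0,1],[0.027,-0.031,0,0,0,0,1]])

```text
time_s: 8.35
tcp_pos: [0.4075, 0.2728, 0.1324]
tcp_rot: [[-1.0, -0.0, -0.001], [-0.0, 1.0, -0.0], [0.001, -0.0, -1.0]]
force: [-0.6, 1.0, 2.5]
gripper_width: -0.001
grip_force: 0.9
```

```bash
python3 - <<'E'
from h import *
s=env.get_state(); print(s['time_s'],s['tcp_pos'],s['force'])
c=env.calibration('scene'); im=env.snapshot('scene'); a=cv2.imread('pics/scene0.png')
cv2.imwrite('pics/c4.png',np.hstack([cv2.resize(i[210:270,230:290],(400,400),interpolation=2) for i in(a,im)]))
E
```

```text
8.35 [0.40754163 0.27277009 0.13235261] [-0.59911656  1.01527965  2.47454551]
```

View pics/c4.png

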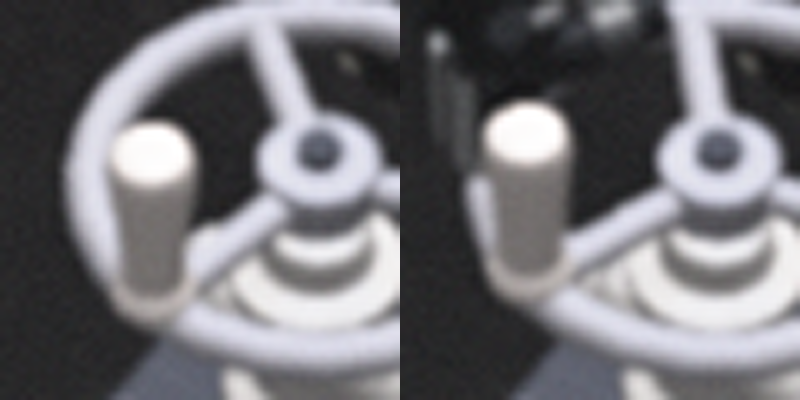

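Start is on the left, now on the right: the cap went from (152,155) to (127,133). That's 4–5 px, so the handle is about 7 mm short. I'll push 6.5 mm more, then back off and lift.

servo_tool(increments=[[0.001,-0.002,0,0,0,0,1],[0.001,-0.0045,0,0,0,0,1],[0.001,-0.0065,0,0,0,0,1],[0.001,-0.0065,0,0,0,0,1],[0.001,-0.0065,0,0,0,0,1],[0.001,0,0,0,0,0,1],[0.001,0.015,0,0,0,0,1],[0.001,0.03,0,0,0,0,1],[0.001,0.035,-0.03,0,0,0,1],[0.001,0.035,-0.06,0,0,0,1],[0.001,0.035,-0.09,0,0,0,1],[0.001,0.035,-0.1,0,0,0,1],[0.001,0.035,-0.1,0,0,0,1],[0.001,0.035,-0.1,0,0,0,1]])

```text
time_s: 9.57
tcp_pos: [0.4071, 0.3084, 0.2316]
tcp_rot: [[-1.0, -0.0, -0.0], [-0.0, 1.0, -0.001], [0.0, -0.001, -1.0]]
force: [0.2, -0.7, 0.4]
gripper_width: 0.002
grip_force: 0.0
```

```bash
python3 - <<'E'
from h import *
s=env.get_state(); print(s['time_s'],s['tcp_pos'],s['force'])
im=env.snapshot('scene'); a=cv2.imread('pics/scene0.png')
cv2.imwrite('pics/c5.png',np.hstack([cv2.resize(i[210:270,230:290],(400,400),interpolation=2) for i in(a,im)]))
c=env.calibration('scene')
def top(i):
    r=i[215:245,235:270].astype(int); m=(r.min(2)>225).astype(np.uint8)
    n,l,st,ce=cv2.connectedComponentsWithStats(m); k=1+st[1:,4].argmax(); u,v=ce[k]+[235,215]; print(st[k],u,v); return plane(c,u,v,.147)
p,q=top(a),top(im); print(p,q,np.linalg.norm(p-q))
b=cv2.imread('pics/scene0.png'); d=cv2.absdiff(im,b).max(2); 
for n,p in [('va',(.579,.203,.03)),('vb',(.537,.166,.03)),('timer',(.363,.358,.018)),('cass',(.401,.184,.005))]:
    u,v=map(int,proj(c,p)); print(n,np.mean(d[v-12:v+12,u-12:u+12]>40))
E
```

```text
9.5667 [0.4070914  0.30837296 0.23164272] [ 0.18805941 -0.74751577  0.38710952]
[12 14 11  8 70] 252.1142857142857 232.57142857142858
[11 13 11  8 71] 250.8450704225352 231.70422535211267
[0.40560908 0.240679   0.147     ] [0.40488868 0.24320464 0.147     ] 0.002626377303375406
va 0.0
vb 0.0
timer 0.0
cass 0.0
```

View pics/c5.png

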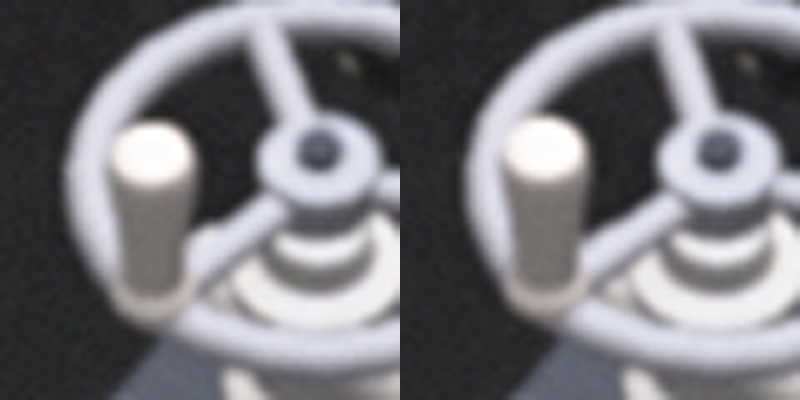

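The handle is within 3 mm of its start, the fingers are clear, and the bystanders are unchanged.

```bash
python3 -c "
from rig import env; print(env.hand_in())"
```

```text
the job is handed in; nothing more can be done
None
```

The valve handle was pushed one full turn anticlockwise and stands about 3 mm from where it started; the fingers are off it, the vials, timer and cassette show no movement, and the job is handed in (no verdict was returned).

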